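# Clear salvaged hardware into the parts bin

### The job

Tidy away the salvaged hardware: tip the six brass spacers out of the white cup into the blue parts bin and stand the empty cup upright on the bench again. Then, with the orange scraper held down on the aluminium plate with a light, steady pressure all along the stroke, sweep the three steel nuts off the plate into the same bin, without touching the nuts with the fingers, and lay the scraper back on its rest. Leave the bottle, the reel and the screwdriver where they are.

Things in the scene. Friction and masses are not known exactly. Their poses are not given: they have to be found in the camera images.
- cup: White open tapered plastic cup on the bench: 70 mm high, outer diameter 44 mm at the foot, 66 mm at the rim, wall 3 mm, 50 to 85 g. Origin: centre of its underside; z: its axis, to the mouth. Six loose spacers inside slide out only some 20 to 30 degrees past level: grasp it with the hand already leaning about 40 degrees, so that the tip ends with the hand leaning the other way.
- spacer0: Brass spacer, a cylinder 15 mm in diameter and 14 mm long, about 15 g, in the cup at the start. Origin: centre of its underside.
- spacer1: Brass spacer, a cylinder 15 mm in diameter and 14 mm long, about 15 g, in the cup at the start. Origin: centre of its underside.
- spacer2: Brass spacer, a cylinder 15 mm in diameter and 14 mm long, about 15 g, in the cup at the start. Origin: centre of its underside.
- spacer3: Brass spacer, a cylinder 15 mm in diameter and 14 mm long, about 15 g, in the cup at the start. Origin: centre of its underside.
- spacer4: Brass spacer, a cylinder 15 mm in diameter and 14 mm long, about 15 g, in the cup at the start. Origin: centre of its underside.
- spacer5: Brass spacer, a cylinder 15 mm in diameter and 14 mm long, about 15 g, in the cup at the start. Origin: centre of its underside.
- nut0: Steel hexagon nut, 17 mm across flats, 8 mm thick, about 12 g, lying on the plate at the start. Origin: centre of its underside.
- nut1: Steel hexagon nut, 17 mm across flats, 8 mm thick, about 12 g, lying on the plate at the start. Origin: centre of its underside.
- nut2: Steel hexagon nut, 17 mm across flats, 8 mm thick, about 12 g, lying on the plate at the start. Origin: centre of its underside.
- plate: Fixed, rigid aluminium plate on blue feet, 120 mm along its x, 160 mm along its y; origin on the bench under its centre, flat rimless top at z = 60 mm. Its -y edge overhangs the bin.
- bin: Fixed blue open bin, 150 mm along x, 130 mm along y outside, 4 mm walls and floor; origin: centre of its underside. Axes parallel to the plate's; it lies 133 mm from the plate's origin towards the plate's -y. Its +y wall, 42 mm high, is under the plate, which covers 12 mm of the bin; the other walls are 66 mm high.
- scraper: Orange scraper lying across its rest. Body 124 mm along x, 24 along y, 16 high; on it a grip 70 mm along x, 22 thick along y, up to z = 61 mm. Origin: centre of the body's underside; z up. Below hangs a black blade, 92 mm along x, 12 thick, drawn out 10 to 22 mm, differently each time and not told: feel for contact. It is firmly set. 105 to 210 g in all.
- rest: Fixed grey scraper rest: two blocks 30 mm high, 46 mm along y, with a gap of 102 mm between them along x; the ends of the scraper's body lie on the blocks, 11 mm on each, its blade hanging between, its x along the rest's x. Origin: on the bench under the middle; the scraper's origin starts 30 mm above it.
- flux_bottle: White bottle with red cap, 44 mm in diameter, 100 mm high. Not to be disturbed. Origin: centre of its underside.
- solder_reel: Standing metal reel, 60 mm in diameter, 50 mm high. Not to be disturbed. Origin: centre of its underside.
- driver: Screwdriver lying beyond the plate, about 200 mm long, its body x along its length, from the red handle to the tip, origin midway. Not to be disturbed.
Mind the look-alikes: they are no part of the job. What is shaped like the rest but purple or turquoise is not meant.

How it is judged:
On the way, in this order (a step that is already met when the one before it is completed fails the run):
1. the cup has been emptied (every spacer more than 50 mm from the cup's origin) and stands upright on the bench, released (angle between cup's own z axis and vertical below 0.1 rad and height (world z) of cup below 0.003 m and linear speed of cup below 0.03 m/s and contact force between the fingers and cup below 0.2 N and distance between each of spacer0, spacer1, spacer2, spacer3, spacer4, spacer5 and cup above 0.05 m), for 0.2 s.
2. the scraper presses lightly on the plate (1 to 25 N) while all three nuts still lie on it (contact force between scraper and plate between 1 and 25 N and y of scraper in the frame of plate above -0.03 m and x of nut0 in the frame of plate between -0.06 and 0.06 m and y of nut0 in the frame of plate between -0.08 and 0.08 m and z of nut0 in the frame of plate between 0.055 and 0.075 m and x of nut1 in the frame of plate between -0.06 and 0.06 m and y of nut1 in the frame of plate between -0.08 and 0.08 m and z of nut1 in the frame of plate between 0.055 and 0.075 m and x of nut2 in the frame of plate between -0.06 and 0.06 m and y of nut2 in the frame of plate between -0.08 and 0.08 m and z of nut2 in the frame of plate between 0.055 and 0.075 m), for 0.2 s.
3. the scraper still presses lightly on the plate (1 to 25 N) as it nears the bin's edge (contact force between scraper and plate between 1 and 25 N and y of scraper in the frame of plate below -0.045 m), for 0.1 s.
At the end, for the whole second after the job is handed in: All six spacers and all three nuts lie at rest inside the bin (within its walls, origins below 55 mm); the cup stands upright (within 0.1 rad) on the bench, released; the scraper lies level on its rest (origin 27 to 34 mm above the rest's, within 25 mm of its middle) (x of spacer0 in the frame of bin between -0.073 and 0.073 m and y of spacer0 in the frame of bin between -0.065 and 0.063 m and z of spacer0 in the frame of bin between -0.002 and 0.055 m and x of spacer1 in the frame of bin between -0.073 and 0.073 m and y of spacer1 in the frame of bin between -0.065 and 0.063 m and z of spacer1 in the frame of bin between -0.002 and 0.055 m and x of spacer2 in the frame of bin between -0.073 and 0.073 m and y of spacer2 in the frame of bin between -0.065 and 0.063 m and z of spacer2 in the frame of bin between -0.002 and 0.055 m and x of spacer3 in the frame of bin between -0.073 and 0.073 m and y of spacer3 in the frame of bin between -0.065 and 0.063 m and z of spacer3 in the frame of bin between -0.002 and 0.055 m and x of spacer4 in the frame of bin between -0.073 and 0.073 m and y of spacer4 in the frame of bin between -0.065 and 0.063 m and z of spacer4 in the frame of bin between -0.002 and 0.055 m and x of spacer5 in the frame of bin between -0.073 and 0.073 m and y of spacer5 in the frame of bin between -0.065 and 0.063 m and z of spacer5 in the frame of bin between -0.002 and 0.055 m and x of nut0 in the frame of bin between -0.073 and 0.073 m and y of nut0 in the frame of bin between -0.065 and 0.063 m and z of nut0 in the frame of bin between -0.002 and 0.055 m and x of nut1 in the frame of bin between -0.073 and 0.073 m and y of nut1 in the frame of bin between -0.065 and 0.063 m and z of nut1 in the frame of bin between -0.002 and 0.055 m and x of nut2 in the frame of bin between -0.073 and 0.073 m and y of nut2 in the frame of bin between -0.065 and 0.063 m and z of nut2 in the frame of bin between -0.002 and 0.055 m and linear speed of each of spacer0, spacer1, spacer2, spacer3, spacer4, spacer5, nut0, nut1, nut2 below 0.05 m/s and angle between each of cup, scraper's own z axis and vertical below 0.1 rad and height (world z) of cup below 0.003 m and linear speed of each of cup, scraper below 0.03 m/s and contact force between the fingers and cup below 0.2 N and z of scraper in the frame of rest between 0.027 and 0.034 m and horizontal distance between scraper and rest below 0.025 m); the robot touches nothing.
It fails at once if the white bottle is moved more than 30 mm (distance of flux_bottle from where it was at the start of the episode above 0.03 m).
It fails at once if the metal reel is moved more than 30 mm (distance of solder_reel from where it was at the start of the episode above 0.03 m).
It fails at once if the screwdriver is moved more than 30 mm (distance of driver from where it was at the start of the episode above 0.03 m).
It fails at once if the fingers touch a nut (contact force between the fingers and nut0 above 0.5 N or contact force between the fingers and nut1 above 0.5 N or contact force between the fingers and nut2 above 0.5 N).
It also fails if it takes over 72 s, if anything falls off the work surface, if the arm or the gripper's body presses on something with over 40 N, if the wrist force passes 120 N, or if a joint passes its speed limit or range.

### The arm

A 6-joint arm with a two-finger parallel gripper is mounted at the origin on the work surface. World frame = base frame: x ahead of the robot, y to its left, z up, the work surface at z = 0. Lengths are in m, angles in rad, forces in N, time in s.
With the tool pointing down it reaches from about 0.325 to 0.85 m from the base axis. Payload 15.5 kg.
Tool frame: the origin (TCP) lies between the finger pads; the fingertips stand 11 mm ahead of it and the grasp point (between the pads) lies 8 mm behind it; z points along the fingers, y is the line along which they close (so a half turn about z gives the same grasp; the last joint's range is limited). The gripper opens to 91 mm and grips with 3 to 60 N. Pads are 32 mm wide; open, the fingers measure 118 mm over their backs; the gripper's body (76 mm by 178 mm) begins 60 mm behind the grasp point.
Start: joints at [-1.423, 0.494, 1.345, -0, 1.302, -0.096], TCP at [0.15, -0.607, 0.225] pointing down, gripper open.
Joint ranges: [-2.91, 2.91], [-0.82, 2.16], [0.22, 2.67], [-1.22, 4.37], [0.12, 2.79], [-3.08, 3.08]. Speed limits (rad/s): [1.89, 1.89, 2.57, 3.01, 3.01, 3.01].

### API

Orientations are given as a unit quaternion [x, y, z, w].
In Python, from workcell import move_to, move_l, move_j, open_jaws, grab, hold, solve_ik, grab_frame, get_calibration, Unreachable, sign_off, spot_in, tip_of, read_t, read_joint_positions, read_qd, read_joint_torque, read_ee_pos, read_tcp_rot, read_ft_force, read_ft_torque, read_opening, read_grip_force gives the robot as it stands. Calls block until the motion is done:
- move_to(position, orientation): joint-space move of the TCP to a pose.
- move_l(position, frame=None, v=0.15, max_force=None): straight line of the TCP; frame=None keeps the orientation; v is the mean speed in m/s. With max_force (N) it stops when the force on the tool has changed by that much, and returns True; else False.
- move_j(angles): joint-space move.
- open_jaws() and grab(squeeze=None): open the fingers fully, or close them until they stop; squeeze is the grip in N (None keeps the last).
- hold(seconds).
- solve_ik(position, orientation): joint angles nearest the present ones, or None.
- grab_frame(name): name is "scene" or "top" or "wrist"; returns (picture, depth): 400x640x3 uint8, red, green, blue; 400x640 float32, m along the optical axis (not along the pixel's ray), 0 where there is no reading.
- get_calibration(name): a dict with "K" (3x3 intrinsics, pixels), "k1" (the pictures are not rectified: a ray, as slopes to the right and down, at radius r is drawn at 1 + k1 r^2 times it, then the intrinsics apply), "origin" and "orientation" of the camera in the world. Camera axes: x right, y up, looking along -z (the intrinsics and any distortion apply to the point x, -y, -z); pixel columns grow to the right and rows downward; lengths in m; the calibration is good to about 2 mm. A picture is of the moment at which its call begins: read the wrist's pose just before it. get_calibration takes no time and is no camera call; for the wrist camera it gives the pose at the moment of the call.
A pose or a line that the arm cannot do raises Unreachable and nothing moves.
- sign_off(): hands the job in; it is judged then, once.
Trained networks look in the newest picture that a camera, given by its name, has taken for a name from the list of things; names that differ only in an ending like _2 or _b are one class to them, and where a whole thing is asked for, a point or a joint stands for the part that bears it (a point fixed in the world has none). Each returns a list of dicts, best first, with "confidence" (0 to 1); they miss things now and then, are a little off and sometimes report something else, mostly with a low value. They report only what shows in the picture. A call takes as long as a camera call. They do not tell look-alikes from the thing itself.
- spot_in(camera, thing): "box" ([left, top, width, height] in pixels, round what is visible of it).
- tip_of(camera, thing): "location" ([column, row] in pixels: a listed point, or the origin of a listed thing).
Readings, each from a call of its own:
- read_t(): time.
- read_joint_positions(): joint angles.
- read_qd(): joint speeds.
- read_joint_torque(): joint torques, N m.
- read_ee_pos(): TCP position.
- read_tcp_rot(): TCP orientation.
- read_ft_force(): force on the tool from outside, world axes, zero at the start.
- read_ft_torque(): the same for the moment, N m.
- read_opening(): finger opening in m.
- read_grip_force(): force on a finger pad.
Only numpy, scipy, OpenCV 4.12 (cv2) and the standard library are available. Lean on these libraries where they do the work, as an engineer would, in place of code of your own. Each camera call takes 0.05 s, during which the arm holds its last target. There are 200 camera calls.

## Working session

There is one attempt and no reset: what is moved stays moved. The work goes in short steps, each a Python script; the robot and the scene stay as the last script left them, time stands still between calls to the robot, and variables do not carry over. Pictures are saved under pics/ and viewed, at most 10 in all, crops included, and the job is handed in when it is done.

```bash
ls; mkdir -p pics; cat > h.py <<'E'
import numpy as np, cv2
from scipy.spatial.transform import Rotation as R
from workcell import *
def pts(cam, cal, depth, uv):
    """pixels (N,2) -> world points"""
    K=np.array(cal["K"],float); uv=np.asarray(uv,float).reshape(-1,2)
    d=(uv-[K[0,2],K[1,2]])/[K[0,0],K[1,1]]; s=d.copy()
    for _ in range(20): s=d/(1+cal["k1"]*(s**2).sum(1))[:,None]
    z=depth[np.clip(uv[:,1].round().astype(int),0,399),np.clip(uv[:,0].round().astype(int),0,639)] if not np.isscalar(depth) else np.full(len(uv),depth)
    p=np.c_[s[:,0]*z,-s[:,1]*z,-z]
    return R.from_quat(cal["orientation"]).apply(p)+cal["origin"]
def cloud(cam,cal,depth):
    v,u=np.mgrid[0:400,0:640]
    return pts(cam,cal,depth,np.c_[u.ravel(),v.ravel()]).reshape(400,640,3)
E
python3 - <<'E'
from h import *
for c in ["scene","top"]:
    im,d=grab_frame(c); cal=get_calibration(c)
    cv2.imwrite(f"pics/{c}0.png",im[...,::-1]); np.savez(f"{c}0.npz",im=im,d=d)
    print(c,cal)
    for t in ["cup","nut0","plate","bin","scraper","rest","flux_bottle","solder_reel","driver"]:
        for k,f in (("box",spot_in),("location",tip_of)):
            r=f(c,t)
            o=[]
            for e in r[:4]:
                q=np.array(e[k],float); q2=q if k!="box" else q[:2]+q[2:]/2
                o.append((q.round().tolist(),round(e["confidence"],2),pts(c,cal,d,q2)[0].round(3).tolist()))
            print(t,o)
print(read_t())
E
```

```text
pics
scene {'K': array([[396.72498224,   0.        , 310.86945108],
       [  0.        , 396.72498224, 201.89740885],
       [  0.        ,   0.        ,   1.        ]]), 'k1': -0.08692289020090627, 'origin': array([ 1.11197236, -0.77041341,  0.78344644]), 'orientation': array([0.44166982, 0.11848827, 0.24665242, 0.85443015])}
cup [([179.0, 264.0, 26.0, 33.0], 0.83, [0.525, -0.351, 0.068])]
cup [([194.0, 292.0], 0.81, [0.518, -0.348, 0.017])]
nut0 []
nut0 [([295.0, 194.0], 0.58, [0.525, 0.105, 0.062]), ([305.0, 203.0], 0.51, [0.577, 0.082, 0.06]), ([282.0, 199.0], 0.48, [0.51, 0.052, 0.066])]
plate [([261.0, 186.0, 61.0, 34.0], 0.63, [0.539, 0.062, 0.058])]
plate [([293.0, 215.0], 0.71, [0.578, 0.01, 0.06])]
bin [([240.0, 201.0, 66.0, 58.0], 0.98, [0.525, -0.025, 0.002])]
bin [([275.0, 235.0], 0.82, [0.549, -0.043, 0.006])]
scraper [([308.0, 154.0, 35.0, 32.0], 0.6, [0.534, 0.277, 0.066])]
scraper [([321.0, 176.0], 0.57, [0.523, 0.27, 0.043]), ([258.0, 314.0], 0.29, [0.701, -0.321, 0.029])]
rest [([317.0, 144.0, 36.0, 15.0], 0.71, [0.445, 0.52, 0.002]), ([329.0, 210.0, 48.0, 28.0], 
[... 1862 characters left out ...]
3.0, 31.0, 53.0], 0.77, [0.636, 0.493, 0.007]), ([151.0, 224.0, 28.0, 54.0], 0.58, [0.438, 0.506, 0.005])]
rest [([302.0, 146.0], 0.67, [0.725, 0.127, 0.004]), ([242.0, 216.0], 0.62, [0.529, 0.279, 0.09]), ([166.0, 250.0], 0.62, [0.44, 0.502, 0.007])]
flux_bottle [([448.0, 146.0, 21.0, 21.0], 0.74, [0.681, -0.294, 0.073])]
flux_bottle [([456.0, 156.0], 0.69, [0.681, -0.286, 0.071])]
solder_reel [([220.0, 148.0, 24.0, 24.0], 0.84, [0.681, 0.314, 0.057]), ([462.0, 214.0, 29.0, 24.0], 0.53, [0.496, -0.35, 0.019])]
solder_reel [([235.0, 160.0], 0.81, [0.682, 0.305, 0.054])]
driver [([339.0, 99.0, 14.0, 72.0], 0.66, [0.756, 0.001, 0.008])]
driver [([347.0, 135.0], 0.85, [0.755, -0.0, 0.003])]
1.9
```

```bash
python3 - <<'E'
import cv2
im=cv2.imread("pics/top0.png")
cv2.imwrite("pics/top0b.png",cv2.resize(im[90:290,130:510],(800,421),interpolation=cv2.INTER_CUBIC))
E
```

```text
(no output)
```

View pics/scene0.png

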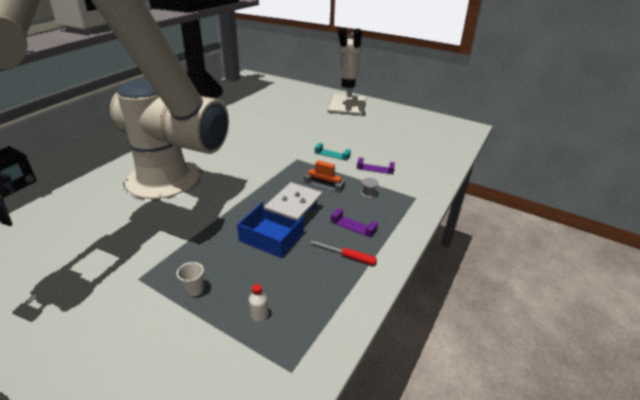

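View pics/top0b.png

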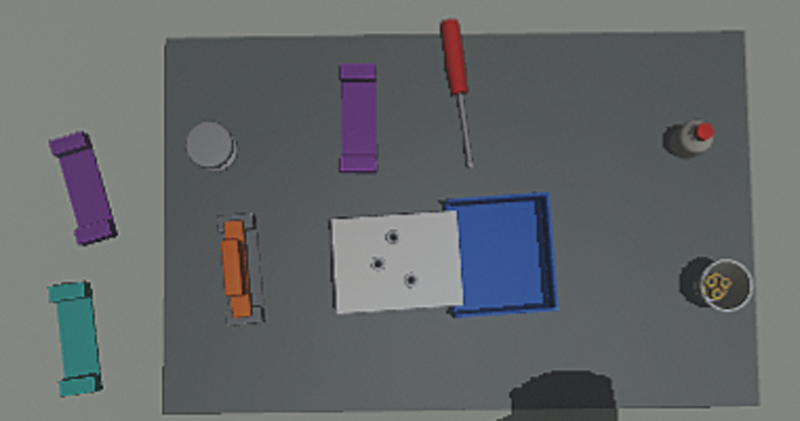

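```bash
cat >> h.py <<'E'
def rect(p):
    """robust minAreaRect in mm -> centre, size, angle"""
    (c,s,a)=cv2.minAreaRect((p*1000).astype(np.float32)); return np.round(np.array(c)/1000,4),np.round(s,1),round(a,1)
def pose(d,lean):
    """tool quat: approach = -z cos(lean) - d sin(lean) ; closing axis y = horizontal, perp to d"""
    d=np.array([np.cos(d),np.sin(d),0]); z=-np.array([0,0,1])*np.cos(lean)-d*np.sin(lean)
    y=np.cross([0,0,1],d); return R.from_matrix(np.c_[np.cross(y,z),y,z]).as_quat()
E
python3 - <<'E'
from h import *
for c in ["top","scene"]:
    f=np.load(c+"0.npz"); im,d=f["im"].astype(int),f["d"]; cal=get_calibration(c); P=cloud(c,cal,d); ok=d>0
    r,g,b=im[...,0],im[...,1],im[...,2]
    X,Y,Z=P[...,0],P[...,1],P[...,2]
    box=lambda x0,x1,y0,y1:(X>x0)&(X<x1)&(Y>y0)&(Y<y1)&ok
    print(c,"bench z",np.median(Z[box(.3,.8,-.25,-.15)]))
    m=box(.42,.68,0,.2)&(abs(Z-.06)<.006)&(b<r+40); print("plate",rect(P[m][:,:2]),np.median(Z[m]))
    m=box(.42,.68,-.15,.03)&(b>r+50)&(Z>.058)&(Z<.075); print("binrim",rect(P[m][:,:2]))
    m=box(.42,.6,-.42,-.27)&(Z>.063)&(Z<.08); p=P[m][:,:2]; print("cup rim",rect(p),p.min(0),p.max(0),cv2.minEnclosingCircle((p*1000).astype(np.float32)))
    m=box(.42,.66,.2,.34)&(r>b+60)&(Z>.08); print("grip",rect(P[m][:,:2]),np.median(Z[m]))
    m=box(.42,.66,.2,.34)&(r>b+60)&(Z>.038)&(Z<.052); print("body",rect(P[m][:,:2]))
    m=box(.42,.66,.2,.34)&(r<b+40)&(Z>.022)&(Z<.036); print("rest",rect(P[m][:,:2]))
    m=box(.44,.63,.02,.15)&(r+g+b<300)&(Z>.055); 
    n,l,s,ce=cv2.connectedComponentsWithStats(m.astype(np.uint8)); print("nuts",[(s[i,4],P[l==i].mean(0).round(3).tolist()) for i in range(1,n) if s[i,4]>3])
cup=np.array([.492,-.347,.05]); bn=np.array([.55,-.055,.17])
for a in range(0,360,30):
    o=[]
    for lean in (-40,-30,60,80,85,90):
        a_=np.radians(a)
        for h in ((0,1) if lean<0 else (1,)):
            q=pose(a_,np.radians(lean)); p=(cup if not h else bn)+8e-3*R.from_quat(q).apply([0,0,1])
            s=solve_ik(p,q); o.append((lean,h,None if s is None else np.round(s,2).tolist()))
    print(a,[x[:2] for x in o if x[2] is not None])
E
```

```text
top bench z 0.0029790993025231582
plate (array([0.5325, 0.0824]), array([120.1, 159.8]), 3.3) 0.06089539059736371
binrim (array([ 0.54  , -0.0508]), array([150. , 130.4]), 3.2)
cup rim (array([ 0.4979, -0.3302]), array([62.2, 61.6]), 44.3) [ 0.46587876 -0.36104833] [ 0.52939051 -0.29901108] ((497.20245361328125, -330.8938903808594), 32.31011962890625)
grip (array([0.5271, 0.2862]), array([68.6, 21.4]), 6.6) 0.0919052086815555
body (array([0.5268, 0.286 ]), array([122.6,  22.6]), 4.8)
rest (array([0.5271, 0.2859]), array([142.1,  47.4]), 5.4)
nuts [(np.int32(12), [0.563, 0.087, 0.07]), (np.int32(11), [0.53, 0.106, 0.069]), (np.int32(10), [0.509, 0.065, 0.069])]
scene bench z -0.00040485318795918657
plate (array([0.5319, 0.0819]), array([146.3, 162.9]), 1.2) 0.05939676367224578
binrim (array([ 0.5405, -0.0533]), array([151.8, 131.3]), 4.1)
cup rim (array([ 0.4976, -0.3324]), array([61.7, 66.2]), 43.7) [ 0.4657968  -0.36351568] [ 0.53222102 -0.30037195] ((499.4419860839844, -331.6372985839844), 34.33428192138672)
grip (array([0.5281, 0.2858]), array([68.1, 29.4]), 6.2) 0.089130185174118
[... 309 characters left out ...]
, (-30, 1), (60, 1), (80, 1), (85, 1), (90, 1)]
90 [(-40, 0), (-40, 1), (-30, 0), (-30, 1), (60, 1), (80, 1), (85, 1)]
120 [(-40, 0), (-40, 1), (-30, 0), (-30, 1)]
150 [(-40, 0), (-40, 1), (-30, 0), (-30, 1), (60, 1), (80, 1), (85, 1), (90, 1)]
180 [(-40, 0), (-40, 1), (-30, 0), (-30, 1), (60, 1), (80, 1), (85, 1), (90, 1)]
210 [(-40, 0), (-40, 1), (-30, 0), (-30, 1), (60, 1), (80, 1), (85, 1), (90, 1)]
240 [(-40, 0), (-40, 1), (-30, 0), (-30, 1), (60, 1), (80, 1), (85, 1), (90, 1)]
270 [(-40, 1), (-30, 0), (-30, 1), (60, 1), (80, 1), (85, 1), (90, 1)]
300 [(-40, 0), (-40, 1), (-30, 1), (60, 1), (80, 1), (85, 1), (90, 1)]
330 [(-40, 0), (-30, 0), (-30, 1), (60, 1), (80, 1), (85, 1), (90, 1)]
```

```bash
cat >> h.py <<'E'
CUP=np.array([.4985,-.332,0.]); D0=np.radians(150); D1=np.radians(183.3)
yaw=np.radians(3.3); BIN=np.array([.540,-.052,0]); PL=np.array([.5322,.0822,0])
def inb(o,x,y,z): return o+R.from_euler("z",yaw).apply([x,y,z])
G=inb(BIN,.030,-.006,.18)
def tg(g,d,lean,back=0):
    q=pose(d,np.radians(lean)); return np.array(g)+R.from_quat(q).apply([0,0,.008-back]),q
E
python3 - <<'E'
from h import *
q=read_joint_positions()
for n,t in {"pre":tg(CUP+[0,0,.048],D0,-40,.11),"g":tg(CUP+[0,0,.048],D0,-40),"lift":tg(CUP+[0,0,.20],D0,-40),"bin":tg(G,D1,-40),"0":tg(G,D1,0),"40":tg(G,D1,40),"80":tg(G,D1,80),"88":tg(G,D1,88)}.items(): print(n,np.round(solve_ik(*t),2))
t0=read_t(); 
move_to(*tg(CUP+[0,0,.048],D0,-40,.11)); print(read_t()-t0)
im,d=grab_frame("wrist"); cv2.imwrite("pics/w1.png",im[...,::-1])
move_l(tg(CUP+[0,0,.048],D0,-40)[0],v=.15,max_force=8); print(read_ee_pos(),tg(CUP+[0,0,.048],D0,-40)[0],read_t()-t0)
im,d=grab_frame("scene"); cv2.imwrite("pics/s1.png",im[180:340,100:320,::-1].repeat(3,0).repeat(3,1))
E
```

```text
pre [-0.63  1.05  0.66 -0.08  2.13  1.44]
g [-0.64  1.02  0.97 -0.08  1.84  1.46]
lift [-0.64  0.87  0.89 -0.09  2.08  1.44]
bin [-0.13  0.84  1.   -0.13  1.98  1.37]
0 [-0.2   0.48  1.54 -0.    1.12  1.31]
40 [-0.36  0.37  2.11  1.57  0.26 -0.33]
80 [-0.54  1.12  2.53  2.53  1.82 -1.86]
88 [-0.55  1.3   2.52  2.43  2.08 -1.99]
1.7667000000000002
[ 0.49467195 -0.33011559  0.04260292] [ 0.49404664 -0.32942885  0.04187164] 2.6999999999999997
```

View pics/s1.png

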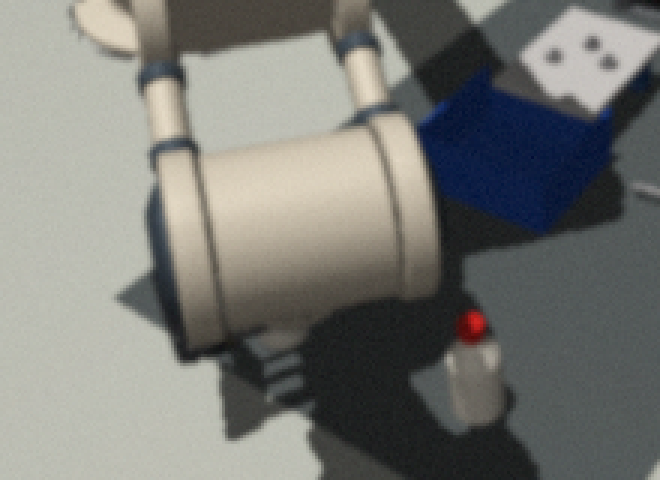

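```bash
python3 - <<'E'
from h import *
for gz in (.18,.22):
  for a in range(0,360,15):
    Q=[]
    for lean in range(-40,90,5):
        s=solve_ik(*tg([*inb(BIN,0,-.006,0)[:2],gz],np.radians(a),lean)); Q.append(s if s is not None else [np.nan]*6)
    Q=np.array(Q); dq=np.abs(np.diff(Q,axis=0)).max(1)
    print(gz,a,"nan",np.isnan(Q).any(1).sum(),"maxstep",np.nanmax(dq).round(2),"at",-40+5*np.nanargmax(dq),Q[0].round(2),Q[-2].round(2))
E
```

```text
0.18 0 nan 0 maxstep 5.47 at -40 [-0.36  0.35  2.19  1.81  0.23  2.62] [-0.14  1.18  0.76 -0.25  2.59 -1.81]
0.18 15 nan 1 maxstep 0.26 at -30 [-0.5   0.36  2.14  1.38  0.47  2.72] [-0.04  1.16  0.81 -0.51  2.5  -2.04]
0.18 30 nan 1 maxstep 0.23 at -40 [-0.59  0.4   2.05  1.13  0.69  2.69] [ 0.06  1.12  0.91 -0.68  2.36 -2.18]
0.18 45 nan 1 maxstep 0.16 at -35 [-0.63  0.45  1.93  0.95  0.9   2.63] [ 0.15  1.08  1.05 -0.81  2.19 -2.24]
0.18 60 nan 1 maxstep 0.12 at -25 [-0.63  0.5   1.8   0.8   1.09  2.55] [ 0.23  1.02  1.22 -0.91  2.01 -2.25]
0.18 75 nan 2 maxstep 0.1 at -15 [-0.61  0.56  1.67  0.68  1.27  2.47] [ 0.31  0.97  1.4  -1.03  1.82 -2.22]
0.18 90 nan 1 maxstep 0.1 at 15 [-0.57  0.61  1.53  0.58  1.44  2.37] [ 0.37  0.92  1.6  -1.17  1.63 -2.15]
0.18 105 nan 6 maxstep 0.13 at 25 [-0.51  0.67  1.41  0.48  1.59  2.25] [nan nan nan nan nan nan]
0.18 120 nan 9 maxstep 0.18 at 35 [-0.45  0.72  1.3   0.38  1.72  2.11] [nan nan nan nan nan nan]
0.18 135 nan 5 maxstep 0.22 at 25 [-0.38  0.76  1.2   0.27  1.83  1.96] [ 0.35  0.92  2.24  4.27  1.4  -1.56]
0.18 150 nan 1 maxstep 0.42 
[... 3383 characters left out ...]
44  0.61] [-0.79  0.84  1.64  1.04  1.74 -1.01]
0.22 270 nan 0 maxstep 0.1 at -15 [ 0.18  0.51  1.61 -0.73  1.26  0.49] [-0.71  0.9   1.44  0.92  1.92 -0.95]
0.22 285 nan 0 maxstep 0.12 at -30 [ 0.18  0.45  1.74 -0.82  1.06  0.38] [-0.62  0.96  1.25  0.81  2.11 -0.94]
0.22 300 nan 0 maxstep 0.17 at -40 [ 0.15  0.38  1.87 -0.93  0.85  0.26] [-0.53  1.01  1.08  0.7   2.28 -0.97]
0.22 315 nan 0 maxstep 0.25 at -40 [ 0.09  0.33  1.99 -1.04  0.61  0.12] [-0.43  1.07  0.93  0.56  2.45 -1.06]
0.22 330 nan 0 maxstep 0.42 at -40 [-0.03  0.28  2.08 -1.13  0.34 -0.07] [-0.33  1.11  0.82  0.36  2.58 -1.23]
0.22 345 nan 1 maxstep 0.16 at -35 [nan nan nan nan nan nan] [-0.23  1.13  0.76  0.06  2.65 -1.51]
```

```bash
cat >> h.py <<'E'
D0=np.radians(240); D1=np.radians(255); G=inb(BIN,.004,.02,.18); CG=CUP+[0,0,.048]
E
python3 - <<'E'
from h import *
t0=read_t()
for n,t in {"pre":tg(CG,D0,-40,.11),"g":tg(CG,D0,-40),"lift":tg(CUP+[0,0,.20],D0,-40),"bin":tg(G,D1,-40),"0":tg(G,D1,0),"40":tg(G,D1,40),"80":tg(G,D1,80),"90":tg(G,D1,90)}.items(): print(n,np.round(solve_ik(*t),2))
move_l(tg(CG,np.radians(150),-40,.11)[0],v=.25)
move_to(*tg(CG+[0,0,.1],D0,-40,.11)); move_l(tg(CG,D0,-40,.11)[0],v=.25)
move_l(tg(CG,D0,-40)[0],v=.15,max_force=8); print(read_ee_pos()-tg(CG,D0,-40)[0],read_t()-t0)
grab(25); print(read_opening(),read_grip_force())
move_l(tg(CUP+[0,0,.20],D0,-40)[0],v=.2); print(read_opening(),read_ft_force(),read_t()-t0)
im,d=grab_frame("scene"); cv2.imwrite("pics/s2.png",im[150:350,100:340,::-1].repeat(3,0).repeat(3,1))
E
```

```text
pre [-0.22  0.72  1.45 -0.69  1.29  0.61]
g [-0.33  0.82  1.55 -0.79  1.09  0.69]
lift [-0.33  0.61  1.47 -0.71  1.3   0.47]
bin [ 0.19  0.64  1.48 -0.63  1.41  0.68]
0 [-0.17  0.44  1.61 -0.    1.09  0.09]
40 [-0.57  0.55  1.69  0.71  1.24 -0.66]
80 [-0.76  0.9   1.68  1.06  1.67 -1.08]
90 [-0.76  1.01  1.66  1.12  1.79 -1.15]
[7.22576866e-04 8.95766009e-05 8.54471289e-04] 2.9666999999999994
0.06419279017725546 24.492812930984655
0.06408909608161091 [-0.63190093 -0.16311006 -2.01830155] 4.4167000000000005
```

View pics/s2.png

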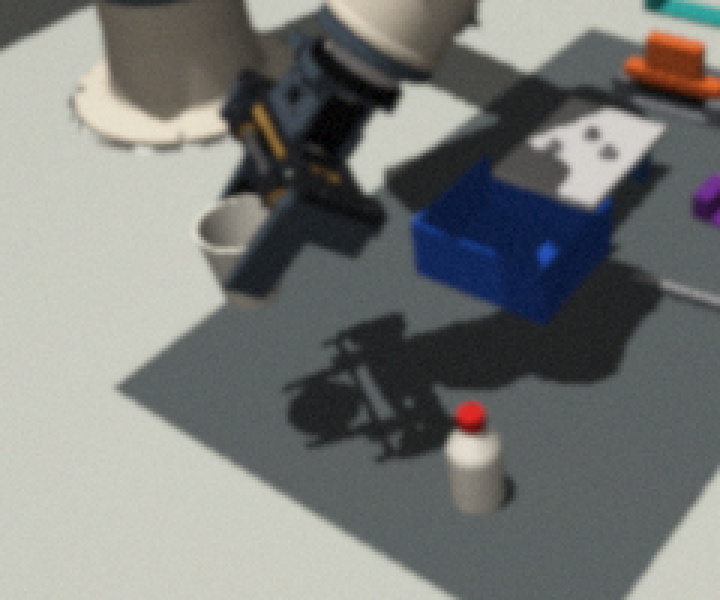

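The cup is held upright with the spacers in it (load about 2 N). The bottle, at crop (470,460), is undisturbed. Next I carry it to the bin and tip it.

```bash
python3 - <<'E'
from h import *
t0=read_t()
move_to(*tg(G,D1,-40)); print(read_t()-t0,read_ft_force())
for l in (-10,20,45,55,65,72,79,85):
    move_to(*tg(G,D1,l))
    if l>50: hold(.1)
    print(l,round(read_t()-t0,2),read_ft_force().round(2))
hold(.4); print(read_opening(),read_ft_force(),read_t()-t0)
im,d=grab_frame("scene"); cv2.imwrite("pics/s3.png",im[150:350,100:340,::-1].repeat(3,0).repeat(3,1))
E
```

```text
1.1666000000000007 [ 1.03205182  0.13482805 -1.74712953]
-10 1.68 [-0.18  0.21 -1.09]
20 2.33 [-0.01  0.63 -0.93]
45 2.83 [ 0.76  0.89 -0.78]
55 3.18 [-1.17  0.24 -0.14]
65 3.55 [-0.44  0.47 -0.86]
72 3.9 [-1.35 -0.9  -0.72]
79 4.25 [-0.21 -0.48 -0.94]
85 4.6 [-0.03 -0.36 -1.17]
0.06245766746298907 [-0.32341517  0.60266304 -1.57679324] 5.0
```

View pics/s3.png

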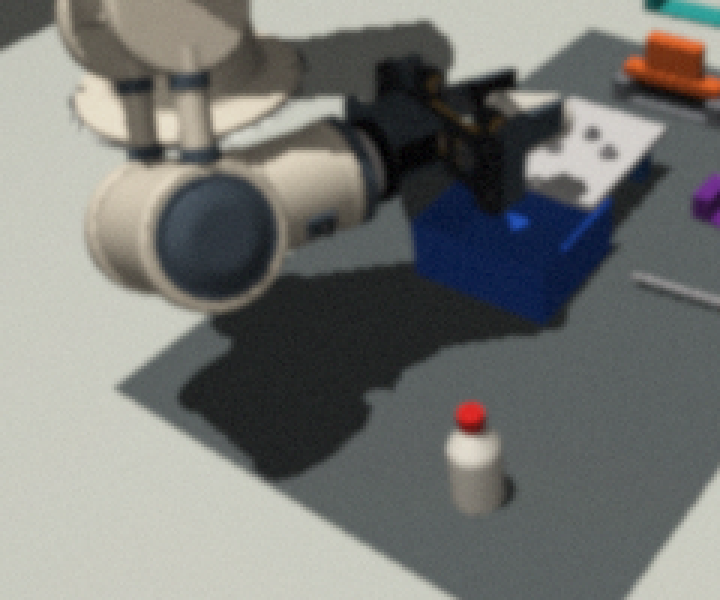

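```bash
python3 - <<'E'
from h import *
t0=read_t()
for l in (92,86,92): move_to(*tg(G,D1,l))
hold(.3)
for l in (45,0,-40): move_to(*tg(G,D1,l))
move_to(*tg(inb(BIN,.0,-.16,.26),D1,-40)); hold(.2)
print(read_opening(),np.mean([(hold(.02),read_ft_force())[1] for _ in range(10)],0),read_t()-t0)
im,d=grab_frame("top"); cv2.imwrite("pics/t4.png",im[150:270,280:480,::-1].repeat(4,0).repeat(4,1))
print(spot_in("top","spacer0"))
E
```

```text
0.06244794287352288 [-0.20718831  0.17781255 -1.37036431] 4.466599999999998
[{'box': [455.6, 198.5, 5.1, 5.5], 'confidence': 0.5}, {'box': [453.3, 205.2, 3.2, 2.5], 'confidence': 0.42}]
```

View pics/t4.png

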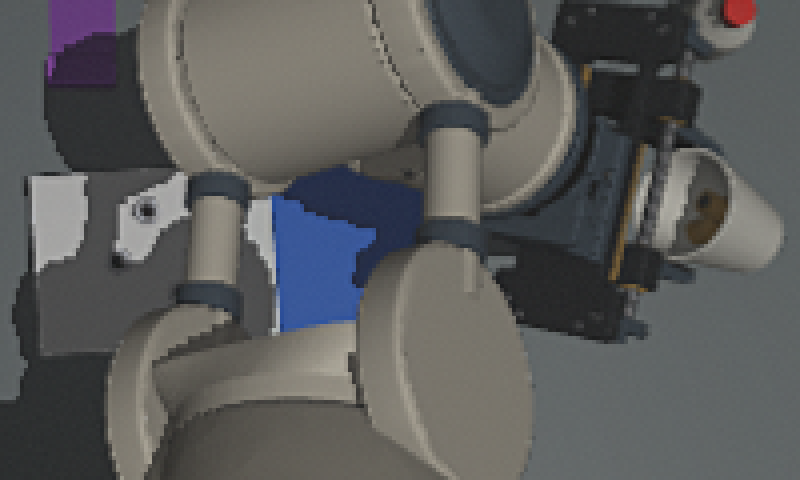

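The cup has turned in the pads. Its mouth, at crop (703,205), leans towards the hand and the spacers are still inside at crop (710,210). I will measure its tilt, set it down upright, then grip it lower and harder.

```bash
cat > cupfit.py <<'E'
from h import *
from scipy.optimize import least_squares
def fit(d,g,a0s=(-70,-50,-30,0,30)):
    P=[]
    for c in ("top","scene"):
        im,dp=grab_frame(c); cal=get_calibration(c); W=cloud(c,cal,dp); im=im.astype(int)
        m=(dp>0)&(np.linalg.norm(W-g,axis=2)<.075)&(im.max(2)-im.min(2)<40)&(im.mean(2)>105)
        P.append(W[m]); print(c,m.sum())
    P=np.vstack(P); dv=np.array([np.cos(d),np.sin(d),0]); c=np.cross([0,0,1],dv)
    def res(x):
        a=x[0]; ax=np.cos(a)*np.array([0,0,1])+np.sin(a)*dv
        q=P-(g+x[1]*dv+x[2]*np.array([0,0,1])+x[3]*c)  # foot centre
        h=q@ax; r=np.linalg.norm(q-h[:,None]*ax,axis=1); hc=np.clip(h,0,.07); ro=.022+hc*.011/.07
        return np.hypot(np.minimum(abs(r-ro),abs(r-ro+.003)),h-hc)*1000
    best=None
    for a in np.radians(a0s):
        s=least_squares(res,[a,-.04*np.sin(a),-.04*np.cos(a),0],x_scale=[.3,.02,.02,.01],loss="soft_l1",f_scale=2)
        if best is None or s.cost<best.cost: best=s
    x=best.x; print("tilt",np.degrees(x[0]).round(1),"foot rel g (d,z,c) mm",(x[1:]*1000).round(1),"med res",np.median(best.fun).round(1),len(P))
    return x
E
python3 - <<'E'
from cupfit import *
g=read_ee_pos()-R.from_quat(read_tcp_rot()).apply([0,0,.008]); print(g)
fit(D1,g)
E
```

```text
[ 0.54931782 -0.21134695  0.25981133]
top 455
scene 674
tilt -48.3 foot rel g (d,z,c) mm [ 52.1 -16.3  -0.6] med res 0.8 1129
```

```bash
python3 - <<'E'
from cupfit import *
t0=read_t(); print(t0)
grab(40)
t=CUP.copy()
g0=t+[0,0,.06+.05]; dv=lambda d:np.array([np.cos(d),np.sin(d),0])
move_to(*tg(g0-.0225*dv(D0),D0,8)); hold(.2)
g=read_ee_pos()-R.from_quat(read_tcp_rot()).apply([0,0,.008])
x=fit(D0,g); print(g,read_opening())
foot=g+x[1]*dv(D0)+x[3]*np.cross([0,0,1],dv(D0))+[0,0,x[2]]
print("foot",foot,read_t()-t0)
if abs(np.degrees(x[0]))<15:
    p=read_ee_pos(); 
    move_l(p-[0,0,foot[2]-.012],v=.15)
    print(move_l(p-[0,0,foot[2]+.006],v=.03,max_force=3),read_ee_pos()[2]-p[2])
    open_jaws(); hold(.2)
    move_l(read_ee_pos()+[0,0,.13],v=.25); print(read_t()-t0)
    fit(D0,CUP+[0,0,.04])
E
```

```text
18.8333
top 0
scene 0
tilt -70.0 foot rel g (d,z,c) mm [ 37.6 -13.7   0. ] med res nan 0
[ 0.51051063 -0.31123618  0.1103492 ] 0.061561665145242334
foot [ 0.49171678 -0.34378808  0.09666839] 1.4833999999999996
  return _methods._mean(a, axis=axis, dtype=dtype,
  ret = ret.dtype.type(ret / rcount)
```

```bash
sed -i 's/("top","scene"):/("top","scene","wrist"):/; s/im.mean(2)>105/im.mean(2)>TH/; s/<.075)/<.07)/' cupfit.py; sed -i '2a TH=75' cupfit.py
python3 - <<'E'
from cupfit import *
g=read_ee_pos()-R.from_quat(read_tcp_rot()).apply([0,0,.008])
x=fit(D0,g)
a,da=grab_frame("scene"); b,db=grab_frame("wrist")
A=cv2.resize(a[200:360,100:300],(500,400)); B=cv2.resize(b,(300,188)); c=np.zeros((400,800,3),np.uint8); c[:,:500]=A; c[:188,500:]=B
t,_=grab_frame("top"); c[190:,500:]=cv2.resize(t[150:290,350:550],(300,210))
cv2.imwrite("pics/m5.png",c[...,::-1])
E
```

```text
top 4
scene 237
wrist 4254
tilt -4.4 foot rel g (d,z,c) mm [ 27.6 -50.3  -0.3] med res 0.5 4495
```

View pics/m5.png

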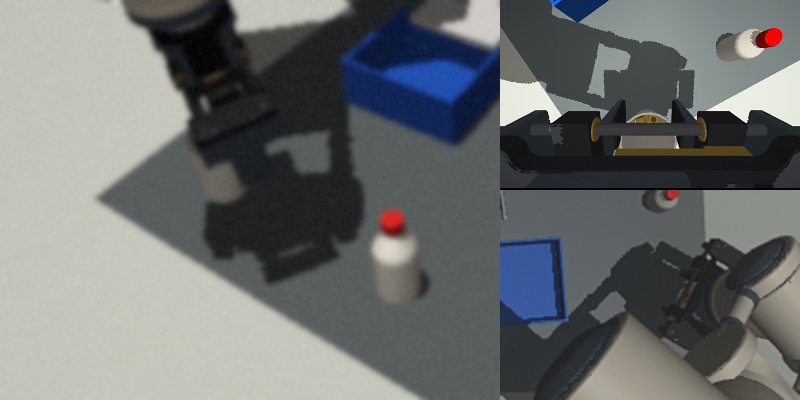

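The cup hangs nearly upright (tilt −4°) with the spacers in it, and the bin is empty. Set it down and regrasp low.

```bash
python3 - <<'E'
from cupfit import *
t0=read_t()
p=read_ee_pos(); fz=.1103-.0503
move_l(p-[0,0,fz-.008],v=.15); f0=read_ft_force()
print(move_l(p-[0,0,fz+.006],v=.03,max_force=3),read_ee_pos()[2]-p[2])
open_jaws(); hold(.2)
move_l(read_ee_pos()+[0,0,.12],v=.25); print(read_t()-t0)
x=fit(D0,CUP+[0,0,.04],(-5,5)); dv=np.array([np.cos(D0),np.sin(D0),0])
foot=CUP+[0,0,.04]+x[1]*dv+x[3]*np.cross([0,0,1],dv)+[0,0,x[2]]; print(foot)
np.save("cup.npy",foot)
for l in (85,92,100,105): 
    s=solve_ik(*tg(G+[0,0,.01],D1,l)); print(l,None if s is None else s.round(2))
E
```

```text
True -0.05606272446791087
2.2582999999999984
top 130
scene 972
wrist 3338
tilt -4.6 foot rel g (d,z,c) mm [  7.5 -38.7   1.2] med res 1.8 4440
[ 0.49575012 -0.33912127  0.00133842]
85 [-0.76  0.94  1.67  1.09  1.74 -1.1 ]
92 [-0.76  1.01  1.66  1.13  1.82 -1.15]
100 [-0.76  1.09  1.65  1.18  1.92 -1.19]
105 [-0.75  1.14  1.63  1.21  1.99 -1.22]
```

```bash
cat >> h.py <<'E'
G=inb(BIN,.006,.03,.185)
E
python3 - <<'E'
from cupfit import *
t0=read_t()
f=np.load("cup.npy"); f[2]=0; g=f+[0,0,.032]
move_to(*tg(g,D0,-40,.10)); print(move_l(tg(g,D0,-40)[0],v=.15,max_force=8),read_ee_pos()-tg(g,D0,-40)[0])
grab(60); print(read_opening(),read_grip_force())
move_l(tg(g+[0,0,.15],D0,-40)[0],v=.2)
move_to(*tg(G,D1,-40)); x=fit(D1,G)
for l in (0,30): move_to(*tg(G,D1,l))
hold(.1); x=fit(D1,G,(30,50,70,90)); print(read_opening(),read_t()-t0,read_t())
E
```

```text
False [ 0.00036144 -0.00014592  0.00067294]
0.06113478917229048 59.583199388522985
top 219
scene 512
wrist 10070
tilt 0.1 foot rel g (d,z,c) mm [ -2.2 -30.4  -0.3] med res 0.4 10801
top 421
scene 117
wrist 9895
tilt 69.6 foot rel g (d,z,c) mm [-30.5  -7.4  -1. ] med res 0.4 10433
0.06097215095998983 6.116700000000002 29.1417
```

```bash
python3 - <<'E'
from cupfit import *
t0=read_t()
for l in (50,60,67,74,81,88):
    move_to(*tg(G,D1,l)); 
    if l>55: hold(.1)
x=fit(D1,G,(90,110,130))
for l in (95,90,95): move_to(*tg(G,D1,l))
hold(.2)
for l in (40,0,-40): move_to(*tg(G,D1,l))
f=np.load("cup.npy"); f[2]=0
move_to(*tg(f+[0,0,.12],D0,-40)); hold(.1)
x=fit(D0,f+[0,0,.12],(-20,0,20)); print(read_opening(),read_t()-t0,read_t())
t,_=grab_frame("top"); w,_=grab_frame("wrist")
c=np.zeros((400,800,3),np.uint8); c[:,:480]=cv2.resize(t[150:300,280:460],(480,400)); c[:200,480:]=cv2.resize(w,(320,200)); s,_=grab_frame("scene"); c[200:,480:]=cv2.resize(s[180:300,180:372],(320,200))
cv2.imwrite("pics/m6.png",c[...,::-1])
for k in("top","wrist","scene"):print(k,[(np.round(e["box"]),round(e["confidence"],2)) for e in spot_in(k,"spacer0")])
E
```

```text
top 730
scene 369
wrist 10746
tilt 128.2 foot rel g (d,z,c) mm [-20.7  26.1  -1.3] med res 0.6 11845
top 143
scene 491
wrist 9962
tilt -0.5 foot rel g (d,z,c) mm [ -7.1 -30.7   0.6] med res 0.5 10596
0.061215574818100506 7.024999999999999 36.1667
top []
wrist []
scene []
```

View pics/m6.png

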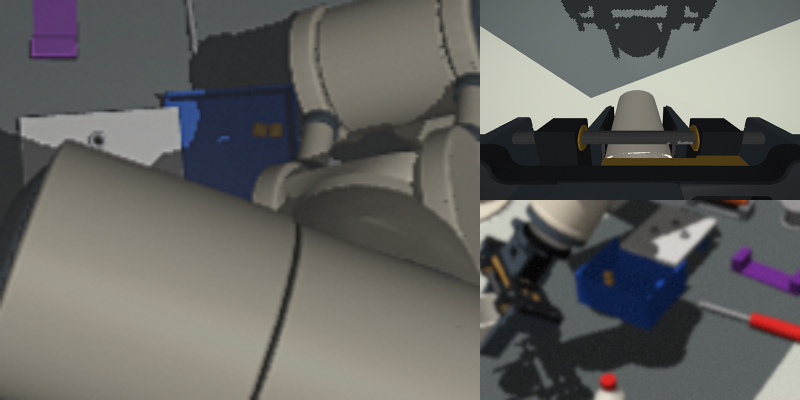

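Two spacers show in the bin at crop (265,130), and from the wrist the cup is upright. Next: set it down, release, look inside it, then take the scraper.

```bash
cat >> h.py <<'E'
SC=np.array([.5272,.2858,.0]); SY=np.radians(5.3)
def dn(p,yw):  # tool down, closing along y of yawed frame; p = grasp point
    q=min((pose(yw+k*np.pi,0) for k in (0,1)),key=lambda q:(lambda s:9e9 if s is None else abs(s-read_joint_positions()).max())(solve_ik(np.array(p)-[0,0,.008],q)))
    return np.array(p)-[0,0,.008],q
E
python3 - <<'E'
from cupfit import *
t0=read_t()
p=read_ee_pos(); move_l(p-[0,0,.12-.0307-.006],v=.2)
print(move_l(p-[0,0,.12-.0307+.006],v=.03,max_force=3),read_ee_pos()[2]-p[2])
open_jaws(); hold(.1)
p=read_ee_pos(); move_l(p-R.from_quat(read_tcp_rot()).apply([0,0,.11]),v=.25)
f=np.load("cup.npy"); f[2]=.04; x=fit(D0,f,(-5,5)); print(read_t()-t0)
move_l(read_ee_pos()+[0,0,.12],v=.3)
move_to(*dn(SC+[0,0,.17],SY)); print(read_t()-t0,read_joint_positions().round(2))
t,d=grab_frame("top"); np.savez("t7.npz",im=t,d=d); s,_=grab_frame("scene")
w,_=grab_frame("wrist"); 
c=np.zeros((560,800,3),np.uint8); c[:360]=cv2.resize(t[150:285,260:560],(800,360)); c[360:,:320]=cv2.resize(s[220:320,140:300],(320,200)); c[360:,320:640]=cv2.resize(w,(320,200))
cv2.imwrite("pics/m7.png",c[...,::-1])
E
```

```text
True -0.08896056644829262
top 825
scene 1267
wrist 8873
tilt 2.2 foot rel g (d,z,c) mm [ -8.3 -43.6   0.6] med res 1.8 10965
2.3583
4.949999999999996 [ 0.4   0.52  1.48 -0.    1.13  1.88]
```

View pics/m7.png

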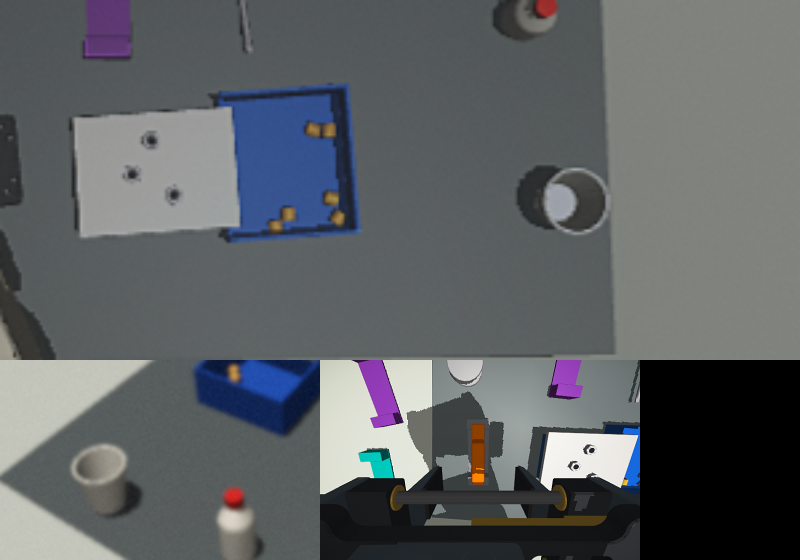

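All six spacers are in the bin at crop (313,130), (328,130), (331,198), (338,217), (288,214) and (276,226). The cup stands empty at (578,200). Now I grasp the scraper and feel for the plate.

```bash
cat >> h.py <<'E'
def F(n=6): return np.mean([(hold(.01),read_ft_force())[1] for _ in range(n)],0)
E
python3 - <<'E'
from h import *
t0=read_t()
print(move_l(SC+[0,0,.072-.008],v=.15,max_force=10),read_ee_pos())
grab(60); print(read_opening(),read_ee_pos()); np.save("sc.npy",np.r_[read_ee_pos(),read_tcp_rot()])
f0=F(); move_l(read_ee_pos()+[0,0,.09],v=.2); print("load",F()-f0,read_t()-t0)
p,q=dn(inb(PL,.004,.060,.145),yaw); move_l(p,q,v=.25); hold(.15); f0=F(10)
hit=move_l(p-[0,0,.045],v=.015,max_force=4); z=read_ee_pos()[2]; hold(.1); f=F(10)
print(hit,"gz",z+.008,f0,f-f0,read_t()-t0)
move_l(read_ee_pos()-[0,0,.0005],v=.01); hold(.1); f1=F(10); print(read_ee_pos()[2]+.008,f1-f0,read_opening(),read_t())
np.save("f0.npy",f0)
E
```

```text
False [0.52765744 0.28597849 0.06468863]
0.02200873048024291 [0.5271679  0.28578156 0.06392945]
load [-0.25170564 -0.37714807 -1.35219766] 2.5583000000000027
True gz 0.12060806395825752 [ 0.25870634 -0.18325786 -1.43871781] [-1.22922795  0.35750598  9.37289923] 5.366600000000005
0.12060439233008682 [-3.76649975 -0.2467174  12.20266731] 0.021449337278678517 47.3667
```

```bash
python3 - <<'E'
from h import *
t0=read_t(); f0=np.load("f0.npy"); q=read_tcp_rot()
zc=read_ee_pos()[2]-.0004; log=[]
for y in list(np.arange(.050,-.0721,-.01))+[-.078,-.086,-.094]:
    p=inb(PL,.004,y,0); p[2]=zc
    move_l(p,q,v=.05); f=F(3)-f0; log.append((round(y,3),*f.round(1),round(zc*1000,2)))
    if f[2]>20: zc+=.0006
    if y>-.07: zc+=np.clip((f[2]-10)*6e-5,-.0004,.0006)
    if y<-.03 and f[2]<2 and y>-.07: zc-=.0003
print(*log,sep="\n"); print(read_t()-t0,read_t(),read_opening())
E
```

```text
(np.float64(0.05), np.float64(-0.4), np.float64(-2.1), np.float64(7.8), np.float64(112.2))
(np.float64(0.04), np.float64(-0.6), np.float64(-1.6), np.float64(9.2), np.float64(112.07))
(np.float64(0.03), np.float64(0.1), np.float64(-1.6), np.float64(9.7), np.float64(112.02))
(np.float64(0.02), np.float64(-0.4), np.float64(-1.4), np.float64(9.7), np.float64(112.01))
(np.float64(0.01), np.float64(0.1), np.float64(-0.7), np.float64(10.5), np.float64(111.99))
(np.float64(-0.0), np.float64(-0.2), np.float64(-1.1), np.float64(10.2), np.float64(112.02))
(np.float64(-0.01), np.float64(-0.3), np.float64(-1.1), np.float64(9.8), np.float64(112.03))
(np.float64(-0.02), np.float64(-0.5), np.float64(-1.8), np.float64(9.9), np.float64(112.02))
(np.float64(-0.03), np.float64(-0.6), np.float64(-1.2), np.float64(10.3), np.float64(112.02))
(np.float64(-0.04), np.float64(-0.5), np.float64(-1.0), np.float64(10.3), np.float64(112.04))
(np.float64(-0.05), np.float64(-0.5), np.float64(-1.1), np.float64(9.3), np.float64(112.05))
(np.float64(-0.06), np.float64(-0.6), np.float64(-1.2), np.float64(9.7), np.float64(112.01))
(np.float64(-0.07), np.float64(-0.9), np.float64(-0.4), np.float64(10.5), np.float64(112.0))
(-0.078, np.float64(-1.2), np.float64(0.1), np.float64(10.4), np.float64(112.0))
(-0.086, np.float64(0.2), np.float64(-2.5), np.float64(1.3), np.float64(112.0))
(-0.094, np.float64(-0.0), np.float64(0.4), np.float64(-0.1), np.float64(112.0))
5.875 53.2417 0.021470752148421278
```

```bash
python3 - <<'E'
from h import *
t0=read_t(); s=np.load("sc.npy"); p,q=s[:3],s[3:]
move_l(read_ee_pos()+[0,0,.05],v=.25)
move_l(p+[0,0,.10],q,v=.3); move_l(p+[0,0,.008],v=.15); hold(.1)
print(move_l(p-[0,0,.006],v=.025,max_force=4),read_ee_pos()-p)
open_jaws(); hold(.1); move_l(read_ee_pos()+[0,0,.12],v=.25); print(read_t()-t0,read_t())
t,d=grab_frame("top"); s_,_=grab_frame("scene"); w,_=grab_frame("wrist"); cal=get_calibration("wrist")
c=np.zeros((560,800,3),np.uint8); c[:360]=cv2.resize(t[150:285,260:560],(800,360)); c[360:,:400]=cv2.resize(s_[140:240,230:430],(400,200)); c[360:,400:720]=cv2.resize(w,(320,200))
cv2.imwrite("pics/m8.png",c[...,::-1])
E
```

```text
True [ 0.00020905  0.00010858 -0.00022995]
4.625 57.8667
```

View pics/m8.png

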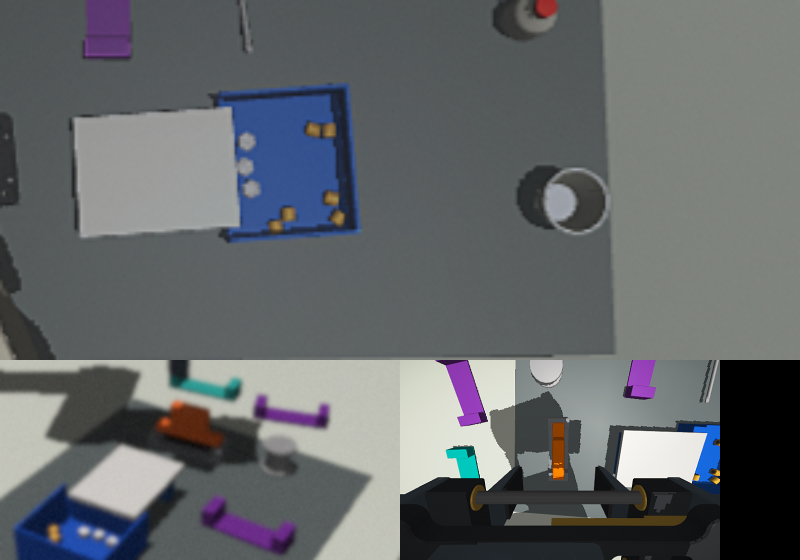

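The three nuts, at crop (247,141), (245,166) and (251,188), and all six spacers are in the bin. The cup is upright and empty, the scraper lies on its grey rest, and the arm is clear.

```bash
python3 -c "
from workcell import *
print(sign_off())"
```

```text
the job is handed in; nothing more can be done
None
```

Job handed in at about 58 s: the last pictures show all six spacers and three nuts in the bin, the empty cup upright and the scraper on its rest; the stroke read about 8–10 N, and the spacers needed a second tip after the cup turned in the fingers on the first.

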